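# Mark the screw hole, then index the marking jig to its first notch

### The job

A batten for the tool rack is clamped in the marking jig and the carriage is set over its screw hole: mark the hole by pressing the carriage's spring punch right down to its stop, and let it spring back up fully. Then take the carriage by its knob and slide it along the rail until its ball clicks into the first notch, where the first tool hole comes, without running on past it. Finish still holding the knob, with the carriage seated in that notch.

Things in the scene. Friction and masses are not known exactly. Their poses are not given: they have to be found in the camera images.
- jig: Hole-marking jig, fixed to the worktop: plywood board 126 x 344 x 12 mm carrying, side by side along its y, a clamped wooden batten (44 mm wide, top at height 30, centre line x = -28 mm, clamp knobs 50 high) and a notched aluminium rail (32 mm wide, 290 long, top at height 46, centre line x = +28). Origin: centre of the board's underside; x from batten to rail, roughly away from the robot; z up.
- notch_1 (a point): Middle of the first of three notches, on the rail's top (height 46 mm), at jig x = 28, y = 30 mm. The notches are straight grooves across the rail, 10 mm wide, 3 mm deep, at jig y = 30, 62 and 94 mm; the rest of the rail is plain. The carriage starts on the plain end (jig -y) and meets this notch first as it slides toward jig +y.
- carriage: Dark steel carriage that slides along the rail (jig y) only: block 50 mm across the rail, 90 along it, top at height 63 mm, with an arm over the batten that carries the punch. Origin: middle of the block, on the rail's top; axes as the jig's. Origin's jig y: -85 mm at the plain end; starts at -85 to -40; 0 with its ball in notch 1, 32 in notch 2, 64 in notch 3 (end). Sliding friction about 2 N.
- ball_screw (a point): Centre of the top of the round brass screw, 12 mm diameter, on the carriage (height 67 mm), 54 mm toward jig +y from the knob. The spring ball is straight below, and is seated when this is above notch_1. Within 3 mm of a notch's middle the ball pulls the carriage in and centres it if it is free to move (not gripped); about 7 to 10 N pulls it out again.
- knob (a point): Point to grip, on the axis of the carriage's black upright round knob, height 88 mm over the worktop and 13 mm below the knob's top. The knob stands over the rail's centre line, is fixed to the carriage (does not turn), 28 mm diameter from 13 mm below to 13 mm above this point, narrower below that. Take it from above. The punch stands 56 mm toward jig -x and 50 mm toward jig +y of it.
- punch_head (a point): Centre of the top of the spring punch's head, a steel cap 25 mm in diameter on the carriage's arm over the batten; height 100 mm above the worktop while up. Pressed straight down.
- punch (a joint): How far the punch is pressed down (m): 0 up, 0.008 at its stop with its point on the batten. Its spring pushes back with about 2.4 N at the top, 5.6 N at the stop, and lifts it when let go.

How it is judged:
On the way, in this order (a step that is already met when the one before it is completed fails the run):
1. the punch is pressed to its stop (7 mm or more of 8) while the carriage is still where it was set (within 4 mm) (value of joint punch above 0.007 m and distance of ball_screw from where it was at the start of the episode below 0.004 m), for 0.05 s.
2. the punch has sprung back up (within 1.5 mm), the carriage still where it was set (within 4 mm) (value of joint punch below 0.0015 m and distance of ball_screw from where it was at the start of the episode below 0.004 m), for 0.1 s.
At the end, for the whole second after the job is handed in: The carriage stands still with its ball in the first notch (ball_screw within 2.5 mm of notch_1 along the rail), the fingers hold it by its knob (contact force over 1 N, TCP within 20 mm of the knob's axis), and the punch is up (within 1.5 mm) (y of ball_screw in the frame of notch_1 between -0.0025 and 0.0025 m and linear speed of carriage below 0.005 m/s and contact force between the fingers and carriage above 1 N and horizontal distance between the grasp point and knob below 0.02 m and value of joint punch below 0.0015 m); the arm keeps its last pose, push and grip.
It fails at once if the carriage ran past the first notch, half-way to the second (16 mm) (y of ball_screw in the frame of notch_1 above 0.016 m).
It fails at once if the punch was down (over 3 mm) while the carriage was away from where it was set (over 6 mm), scratching the batten or marking a second hole (value of joint punch above 0.003 m and distance of ball_screw from where it was at the start of the episode above 0.006 m).
It also fails if it takes over 43 s, if anything falls off the work surface, if the arm or the gripper's body presses on something with over 40 N, if the wrist force passes 120 N, or if a joint passes its speed limit or range.

### The arm

A 6-joint arm with a two-finger parallel gripper is mounted at the origin on a cart in front of the work surface, level with it; the furniture and walls round the work are solid. World frame = base frame: x ahead of the robot, y to its left, z up, the work surface at z = 0. Lengths are in m, angles in rad, forces in N, time in s.
With the tool pointing down it reaches from about 0.35 to 0.775 m from the base axis. Payload 5.5 kg.
Tool frame: the origin (TCP) lies between the finger pads, 19 mm behind the fingertips; this is the grasp point; z points along the fingers, y is the line along which they close (so a half turn about z gives the same grasp; the last joint's range is limited). The gripper opens to 85 mm and grips with 20 to 120 N. Pads are 22 mm wide; open, the fingers measure 114 mm over their backs; the gripper's body (76 mm by 85 mm) begins 54 mm behind the grasp point. The pads swing forward as they close: fully open they stand 13 mm farther back than shut.
Start: joints at [-1.37, 0.313, 0.046, 1.304, 0, 1.431], TCP at [0.192, -0.542, 0.25] pointing down, gripper open.
Joint ranges: [-2.76, 2.76], [-0.86, 1.69], [-1.03, 1.26], [-2.2, 2.34], [-1.47, 1.5], [-3.14, 3.14]. Speed limits (rad/s): [2.57, 2.57, 3.14, 3.14, 3.14, 3.14].

### API

Orientations are given as a unit quaternion [w, x, y, z].
In Python, from workcell import telemetry, imaging, env gives the robot as it stands. The module is installed in compiled form; this text tells all that it offers.
- The arm moves only by the tool step_arm, never from a script. Its argument "moves" is a list of rows, each a list of 3 entries, a list of its own where there are three numbers: the shift along the tool's x, y, z in mm, then the turn, a rotation vector about the tool's x, y, z in rad, then the finger opening in mm, from 0 to 85.4. A call has 1 to 8 rows; each row is the pose to reach, as a shift and turn from the pose commanded when the call began, along the tool's axes at that moment; what a row does not reach only later rows make up. A row lasts 1/12 s, in which the tool goes at most 41.7 mm and 7.16 degrees, less where a joint would pass 70% of its speed; a pose out of reach is approached as far as the arm can. A call with a gripper value outside its range is refused whole. The fingers move at their own pace and stop on an object; "grip_force" is the grip in N (left out, the last holds). Time passes only in rows, so rows that repeat a pose let the fingers close. It gives the time, the measured TCP pose, the force, the opening and the grip force at its end, in the units of the state.
- telemetry.get_state(): the state, without advancing time (a new reading comes with each control period).
- imaging.read_camera(name): name is "scene" or "top" or "wrist"; returns the picture (400x640x3 uint8, red, green, blue); there is no depth.
- imaging.camera_params(name): a dict with "camera_matrix" (3x3 intrinsics, pixels), "pose" (4x4, takes a point from camera to world coordinates). Camera axes: x right, y up, looking along -z (the intrinsics and any distortion apply to the point x, -y, -z); pixel columns grow to the right and rows downward; lengths in m; the calibration is good to about 2 mm. A picture is of the moment at which its call begins: read the wrist's pose just before it. camera_params takes no time and is no camera call; for the wrist camera it gives the pose at the moment of the call.
- env.hand_in(): hands the job in; it is judged then, once.
The state is a dict: "clock": time; "joint_pos": joint angles; "qvel": joint speeds; "tau": joint torques, N m; "tcp_pos": TCP position; "orientation": TCP orientation; "wrist_force": force on the tool from outside, world axes, zero at the start; "ft_torque": the same for the moment, N m; "finger_gap": finger opening in m; "grip_force": force on a finger pad.
Only numpy, scipy, OpenCV 4.12 (cv2) and the standard library are available. Lean on these libraries where they do the work, as an engineer would, in place of code of your own. Each camera call takes 0.05 s, during which the arm holds its last target. There are 200 camera calls.

## Working session

There is one attempt and no reset: what is moved stays moved. The work goes in short steps, Python scripts to look and compute and a tool call to move; the robot and the scene stay as the last step left them, time stands still between calls to the robot, and variables do not carry over. Pictures are saved under pics/ and viewed, at most 10 in all, crops included, and the job is handed in when it is done.

Besides the shell and the picture viewer there is one more tool, called after "Call:" by a JSON object that holds its "fn" and its "kwargs", one argument or row to a line. step_arm: Moves the arm, as the interface text tells. Its arguments: {"type":"object","properties":{"moves":{"type":"array"},"grip_force":{"type":"number"}},"required":["moves"]}

```bash
mkdir -p pics
cat > h.py <<'E'
import numpy as np,cv2
from workcell import telemetry,imaging,env
from scipy.spatial.transform import Rotation as R
def snap(n,f=None):
    P=imaging.camera_params(n); im=imaging.read_camera(n)
    if f: cv2.imwrite('pics/'+f,im[:,:,::-1])
    return im,P
def ray(P,u,v,z):
    K=np.array(P['camera_matrix']);T=np.array(P['pose'])
    d=np.linalg.solve(K,[u,v,1]);d=T[:3,:3]@(d*[1,-1,-1]);o=T[:3,3]
    return o+d*(z-o[2])/d[2]
def proj(P,p):
    K=np.array(P['camera_matrix']);T=np.array(P['pose'])
    c=T[:3,:3].T@(np.array(p)-T[:3,3]);c=K@(c*[1,-1,-1]);return c[:2]/c[2]
def totool(p):
    s=telemetry.get_state();w,x,y,z=s['orientation'];r=R.from_quat([x,y,z,w])
    return r.inv().apply(np.array(p)-s['tcp_pos'])*1000
E
python3 - <<'E'
from h import *
a,P=snap('top','t1.png');b,Q=snap('scene','s1.png')
print(P,Q);print(telemetry.get_state())
E
```

```text
{'camera_matrix': array([[412.71965616,   0.        , 321.35138511],
       [  0.        , 412.71965616, 205.71753489],
       [  0.        ,   0.        ,   1.        ]]), 'pose': array([[ 0.02340594,  0.98504526, -0.17069856,  0.39706617],
       [-0.99950629,  0.02663702,  0.01666262, -0.01624929],
       [ 0.02096034,  0.17022428,  0.9851824 ,  0.91442434],
       [ 0.        ,  0.        ,  0.        ,  1.        ]])} {'camera_matrix': array([[428.08392564,   0.        , 320.44722303],
       [  0.        , 428.08392564, 195.51674178],
       [  0.        ,   0.        ,   1.        ]]), 'pose': array([[-0.89100602,  0.17995133, -0.41680427,  0.20500337],
       [-0.45333376, -0.40206373,  0.79550818,  0.66435216],
       [-0.02442912,  0.89775401,  0.43981922,  0.46771513],
       [ 0.        ,  0.        ,  0.        ,  1.        ]])}
{'clock': 0.1, 'joint_pos': array([-1.36958641e+00,  3.13931307e-01,  4.51110987e-02,  1.30358977e+00,
        2.11484346e-05,  1.43113892e+00]), 'qvel': array([-0.00057311, -0.00267596,  0.00288188, -0.00010338, -0.00104617,
       -0.00039073]), 'tau': array([ 1.56821676e-03, -4.81725812e+01,  2.99243474e+01,  1.27931233e-02,
       -2.10368171e-04,  1.40827233e-06]), 'tcp_pos': array([ 0.19210774, -0.54152318,  0.24920216]), 'orientation': array([-8.06770317e-04,  9.85510988e-01,  1.69609677e-01, -1.42579866e-05]), 'wrist_force': array([ 0.28457936, -0.62947414,  0.49079897]), 'ft_torque': array([-0.0027648 ,  0.00713598,  0.0437312 ]), 'grip_force': 0.0, 'finger_gap': 0.0852945636586114}
```

View pics/t1.png

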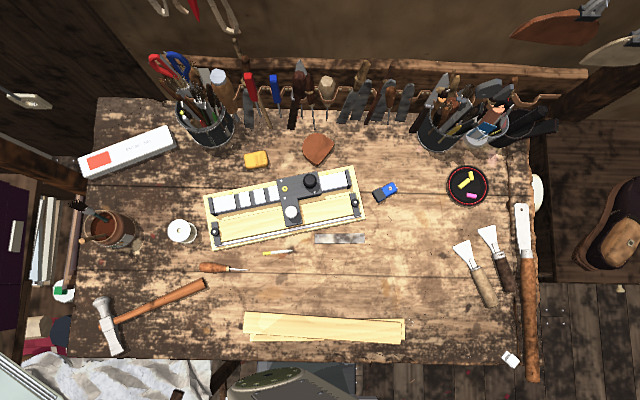

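View pics/s1.png

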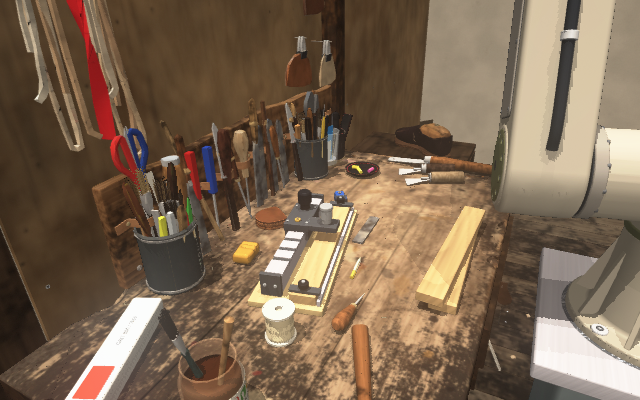

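The top view shows the jig at about (285,207): knob near (311,181), punch head near (292,214), brass screw near (284,189). The notches lie to the left, toward world +y. I'll enlarge this area and cast rays.

Run:
```python
from h import *
a=cv2.imread('pics/t1.png');P=imaging.camera_params('top')
cv2.imwrite('pics/t1c.png',cv2.resize(a[155:260,195:375],None,fx=4.4,fy=4.4,interpolation=cv2.INTER_CUBIC))
k=ray(P,311,180,.101);p=ray(P,292,213,.100);s=ray(P,284.5,188.5,.067)
print(k,p,s)
d=(s-k)[:2];print('k-s',np.linalg.norm(d),np.degrees(np.arctan2(d[1],d[0])), 'k-p',np.linalg.norm((p-k)[:2]))
```

```text
[ 0.59017564 -0.00785251  0.101     ] [0.52186425 0.02814662 0.1       ] [0.57840823 0.04747808 0.067     ]
k-s 0.0565680706951375 102.0064645638726 k-p 0.07721646839558984
```

View pics/t1c.png

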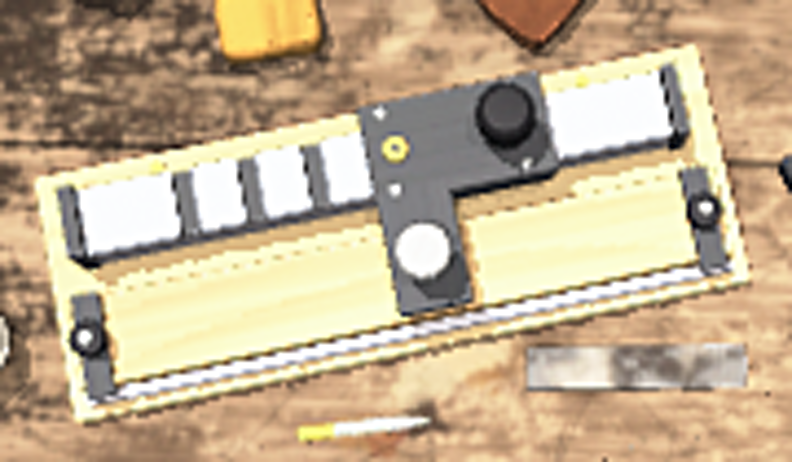

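Run:
```python
from h import *
P=imaging.camera_params('top')
f=lambda x,y,z:ray(P,195+x/4.4,155+y/4.4,z)[:2]
c=[f(*q,.012) for q in [(40,180),(695,48),(748,278),(80,420)]]
for i in range(4):
    d=c[(i+1)%4]-c[i];print(np.linalg.norm(d),np.degrees(np.arctan2(d[1],d[0])))
k=f(506,110,.101);p=f(423,248,.1);s=f(396,149,.067);n=[f(*q,.045) for q in [(316,175),(250,189),(184,203)]]
print(k,p,s,n,[np.linalg.norm(v) for v in (k-s,k-p,s-n[0],n[0]-n[2])]); d=n[2]-s;print(np.degrees(np.arctan2(d[1],d[0])))
print('jig',np.mean(c,0),totool([*p,.1]))
```

```text
0.33868211529259307 -76.64701880829017
0.1218535498473745 -166.74944075828535
0.33868763828522924 103.54250734814588
0.122973882335783 13.24978239427
[ 0.59011828 -0.00583284] [0.52511954 0.02998416] [0.57765927 0.0464027 ] [array([0.56833466, 0.08639955]), array([0.56052418, 0.11804966]), array([0.5527465 , 0.14956683])] [np.float64(0.05370082477490832), np.float64(0.07421383054301862), np.float64(0.041069408540085214), np.float64(0.06506223899760671)]
103.57625093178737
jig [0.54797725 0.04992242] [ 504.87279881 -427.05970737  150.00749628]
```

Call:
{"fn": "step_arm", "kwargs": {
  "moves": [
    [[30,-26,0],[0,0,0],0],
    [[61,-52,0],[0,0,0],0],
    [[92,-77,0],[0,0,0],0],
    [[122,-103,0],[0,0,0],0],
    [[153,-129,0],[0,0,0],0],
    [[183,-155,0],[0,0,0],0],
    [[214,-181,0],[0,0,0],0],
    [[244,-206,0],[0,0,0],0]
  ]
}}

```text
clock: 0.77
tcp_pos: [0.3536, -0.2642, 0.2498]
orientation: [-0.0, 0.986, 0.169, -0.0]
wrist_force: [1.0, -0.5, 0.0]
finger_gap: -0.0001
grip_force: 0.0
```

Call:
{"fn": "step_arm", "kwargs": {
  "moves": [
    [[30,-26,0],[0,0,0.03],0],
    [[61,-52,0],[0,0,0.06],0],
    [[92,-77,0],[0,0,0.09],0],
    [[122,-103,0],[0,0,0.108],0],
    [[153,-129,0],[0,0,0.108],0],
    [[183,-155,0],[0,0,0.108],0],
    [[200,-181,0],[0,0,0.108],0],
    [[200,-181,0],[0,0,0.108],0]
  ]
}}

```text
clock: 1.43
tcp_pos: [0.482, -0.024, 0.2495]
orientation: [-0.001, 0.993, 0.119, -0.0]
wrist_force: [-0.5, -0.3, 0.7]
finger_gap: -0.0001
grip_force: 0.0
```

Run:
```python
from h import *
im,P=snap('wrist','w1.png');np.save('w1.npy',P['pose']);print(P)
s=telemetry.get_state();print(s['tcp_pos'],s['orientation'],s['finger_gap'],s['clock'])
for p in ([.5251,.03,.1],[.590,-.006,.101],[.5777,.0464,.067],[.5683,.0864,.046]):print(proj(P,p),totool(p))
```

```text
{'camera_matrix': array([[326.71594721,   0.        , 318.30453701],
       [  0.        , 326.71594721, 197.23890165],
       [  0.        ,   0.        ,   1.        ]]), 'pose': array([[ 0.23689713,  0.9284676 ,  0.28605536,  0.55480737],
       [-0.97153382,  0.22680041,  0.06843692, -0.00585593],
       [-0.00133601, -0.29412497,  0.95576604,  0.3745394 ],
       [ 0.        ,  0.        ,  0.        ,  1.        ]])}
[ 0.48147762 -0.02609312  0.24943941] [-2.65976417e-04  9.92917165e-01  1.18807203e-01 -5.31159483e-04] 0.00012095128652813179 1.4833
[267.78779099 122.63266192] [ 55.77321346 -44.11991172 149.41307917]
[329.79686054  50.24897137] [110.34649724   6.17506882 148.32605097]
[266.57726798  54.99774525] [110.79027243 -47.62535943 182.36084174]
[225.83360242  57.35923122] [111.11373425 -88.70015205 203.38741503]
```

View pics/w1.png

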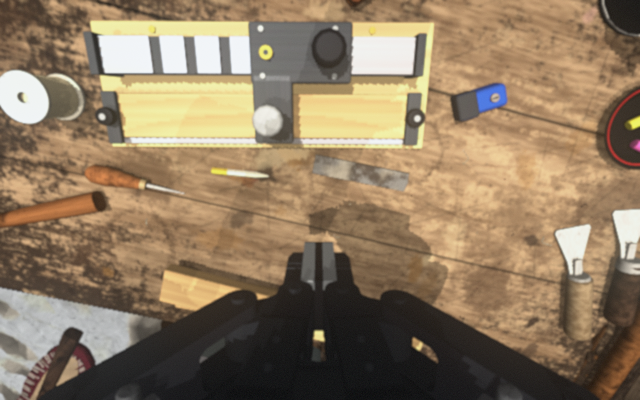

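The wrist view agrees with the top-view estimates to within about 4 px: punch (268,121), knob (330,47), screw (265,51). I'll go above the punch.

Call:
{"fn": "step_arm", "kwargs": {
  "moves": [
    [[19,-15,10],[0,0,0],0],
    [[38,-30,30],[0,0,0],0],
    [[55,-44,60],[0,0,0],0],
    [[55,-44,80],[0,0,0],0],
    [[55,-44,80],[0,0,0],0],
    [[55,-44,80],[0,0,0],0]
  ]
}}

```text
clock: 1.98
tcp_pos: [0.5232, 0.026, 0.1689]
orientation: [-0.0, 0.993, 0.116, -0.002]
wrist_force: [0.6, 1.3, 0.6]
finger_gap: -0.0002
grip_force: 0.0
```

Run:
```python
from h import *
Q=imaging.camera_params('wrist');Q['pose']=np.load('w1.npy')
p=ray(Q,268,120,.1);k=ray(Q,330,47,.101);s=ray(Q,265,51,.067)
n=ray(Q,225.5,56,.045);print('from w1',p,k,s,n,np.linalg.norm(s-k),np.linalg.norm((k-p)[:2]))
im,P=snap('wrist','w2.png');print(proj(P,p),totool(p),telemetry.get_state()['tcp_pos'])
```

```text
from w1 [0.52721362 0.03023752 0.1       ] [ 0.59225735 -0.00558561  0.101     ] [0.58051453 0.04833908 0.067     ] [0.56942801 0.08716554 0.045     ] 0.06482103663846854 0.07425620263713789
[314.16921834 212.67523887] [ 3.95791931 -3.72607222 70.35265204] [0.5242797  0.02572481 0.17035675]
```

View pics/w2.png

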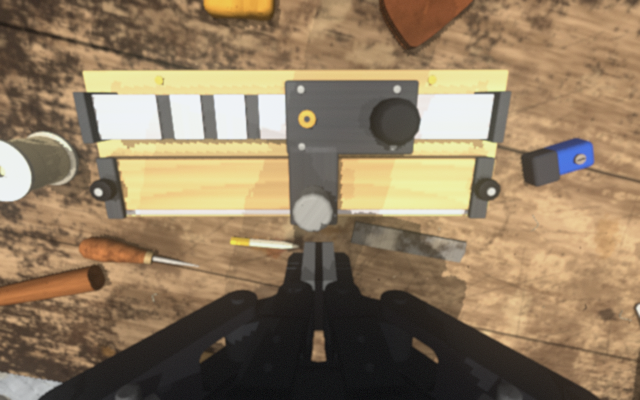

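Punch cap is at (314,211), matching the prediction of (314,213), so I'm about 4 mm off in x and y. Correct that and descend.

Call:
{"fn": "step_arm", "kwargs": {
  "moves": [
    [[4,-4,15],[0,0,0],0],
    [[4,-4,30],[0,0,0],0],
    [[4,-4,44],[0,0,0],0],
    [[4,-4,48],[0,0,0],0],
    [[4,-4,52],[0,0,0],0],
    [[4,-4,55],[0,0,0],0],
    [[4,-4,57],[0,0,0],0],
    [[4,-4,57],[0,0,0],0]
  ]
}}

```text
clock: 2.7
tcp_pos: [0.5282, 0.0308, 0.1139]
orientation: [0.001, 0.993, 0.116, 0.001]
wrist_force: [-1.8, -2.8, 3.4]
finger_gap: 0.0003
grip_force: 1.9
```

Call:
{"fn": "step_arm", "kwargs": {
  "moves": [
    [[0,0,1],[0,0,0],0],
    [[0,0,2],[0,0,0],0],
    [[0,0,3],[0,0,0],0],
    [[0,0,4],[0,0,0],0],
    [[0,0,4],[0,0,0],0]
  ]
}}

```text
clock: 3.12
tcp_pos: [0.5283, 0.031, 0.1106]
orientation: [0.001, 0.993, 0.116, 0.001]
wrist_force: [-3.0, -4.5, 13.1]
finger_gap: 0.0003
grip_force: 6.5
```

Call:
{"fn": "step_arm", "kwargs": {
  "moves": [
    [[0,0,1],[0,0,0],0],
    [[0,0,1],[0,0,0],0],
    [[0,0,-3],[0,0,0],0],
    [[0,0,-10],[0,0,0],0],
    [[0,0,-30],[0,0,0],0],
    [[0,0,-55],[0,0,0],0],
    [[0,0,-55],[0,0,0],50],
    [[0,0,-55],[0,0,0],50]
  ]
}}

```text
clock: 3.78
tcp_pos: [0.5287, 0.032, 0.1651]
orientation: [-0.0, 0.993, 0.116, 0.001]
wrist_force: [-0.4, -0.3, -0.3]
finger_gap: 0.0236
grip_force: 0.0
```

Run:
```python
from h import *
im,P=snap('wrist','w3.png');t,T=snap('top','t3.png')
a=cv2.imread('pics/w3.png');b=t[155:260,195:375,::-1]
cv2.imwrite('pics/c3.png',np.vstack([a[:,:640],cv2.copyMakeBorder(cv2.resize(b,(340,198)),0,0,0,300,cv2.BORDER_CONSTANT)]))
for p in ([.5912,-.0057,.101],[.579,.0473,.067],[.5265,.030,.1]):print(proj(P,p),proj(T,p),totool(p))
s=telemetry.get_state();print(s['tcp_pos'],s['finger_gap'],s['wrist_force'])
```

```text
[408.19525668 138.69417824] [309.9493288  179.47677903] [53.6496391  51.41510001 62.09909636]
[314.21621804 132.07119989] [284.59598172 188.2261611 ] [54.05373897 -2.93986388 96.14633712]
[321.43116829 226.61652125] [291.1532538  210.68045162] [-1.05128594  1.73412723 63.18985009]
[0.52718812 0.03188891 0.16319041] 0.03835981457109895 [0.06000837 0.26378609 0.28531633]
```

View pics/c3.png

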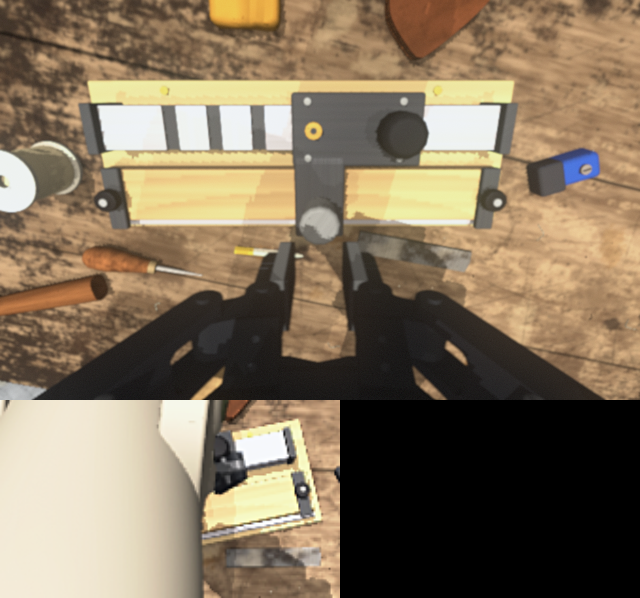

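Punch cap (320,224) is up again and the carriage has not moved: screw at (313,131), knob at (402,133), notch 1 at about (258,127). Next I'll locate the knob for the grasp.

Run:
```python
from h import *
P=imaging.camera_params('wrist')
a=cv2.imread('pics/w3.png');g=a.max(2)
print('row128',[(x,int(g[128,x])) for x in range(244,300,2)])
m=(g<50).astype(np.uint8);m[:100]=0;m[165:]=0;m[:,:370]=0;m[:,432:]=0
n,l,st,c=cv2.connectedComponentsWithStats(m);i=1+st[1:,4].argmax();print('knob',st[i],c[i])
k=ray(P,402,133,.101);s=ray(P,313,131,.067);nn=ray(P,258.5,128,.046)
print(k,s,nn,np.linalg.norm((k-s)[:2]),np.linalg.norm((s-nn)[:2]),totool([*k[:2],.088]),totool(s),totool(nn))
```

```text
row128 [(244, 243), (246, 243), (248, 244), (250, 233), (252, 121), (254, 116), (256, 116), (258, 116), (260, 114), (262, 120), (264, 149), (266, 243), (268, 246), (270, 246), (272, 245), (274, 245), (276, 245), (278, 245), (280, 245), (282, 242), (284, 238), (286, 238), (288, 238), (290, 236), (292, 141), (294, 104), (296, 109), (298, 109)]
knob [377 118  11  22  54] [380.90740741 127.81481481]
[ 0.59178008 -0.00073789  0.101     ] [0.57781207 0.04820699 0.067     ] [0.56861992 0.08714859 0.046     ] 0.050898988190383236 0.04001178778901677 [55.3716661  46.73262472 75.10171531] [53.10748674 -4.0967698  96.14816735] [ 53.17889889 -44.09013043 117.18311844]
```

Call:
{"fn": "step_arm", "kwargs": {
  "moves": [
    [[18,16,0],[0,0,0],54],
    [[36,32,0],[0,0,0],54],
    [[54,48,0],[0,0,0],54],
    [[54,48,20],[0,0,0],54],
    [[54,48,40],[0,0,0],54],
    [[54,48,60],[0,0,0],54],
    [[54,48,74],[0,0,0],54],
    [[54,48,74],[0,0,0],54]
  ]
}}

```text
clock: 4.55
tcp_pos: [0.5877, -0.0022, 0.0849]
orientation: [-0.001, 0.993, 0.116, -0.004]
wrist_force: [-0.6, 0.3, 0.7]
finger_gap: 0.0539
grip_force: 0.0
```

Run:
```python
from h import *
im,P=snap('wrist','w4.png');s=telemetry.get_state();print(s['tcp_pos'],s['orientation'],s['finger_gap'],s['wrist_force'])
for p in ([.5912,-.0035,.101],[.579,.0473,.067],[.5684,.0868,.046]):print(proj(P,p),totool(p))
```

```text
[ 0.58876457 -0.00230735  0.08687937] [-9.47423489e-04  9.93226247e-01  1.16151080e-01 -3.10655957e-03] 0.05395696035930001 [0.0778866  0.48792998 0.68261334]
[325.27352905 293.15443934] [  2.01045605   1.68560726 -14.13728177]
[215.93272602 252.311244  ] [  2.0635179  -50.46990077  19.99891847]
[152.93256912 236.40281483] [  0.98871542 -91.29501874  41.1120552 ]
```

View pics/w4.png

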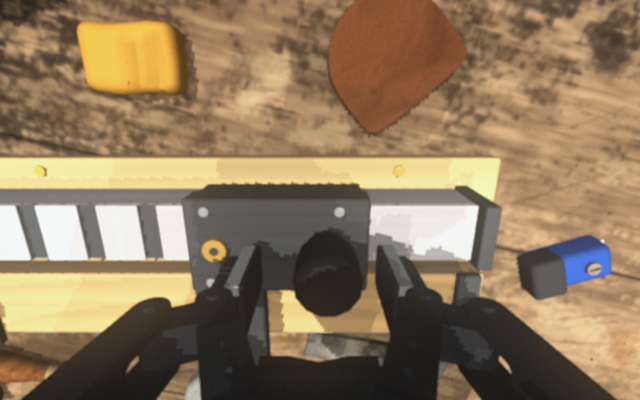

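Knob is at about (328,280), between the pads (250 and 380) and a few mm to the right. Screw is at (213,251). I'll shift slightly and grip.

Call:
{"fn": "step_arm", "kwargs": {
  "moves": [
    [[4,2.5,-1],[0,0,0],54],
    [[4,2.5,-1],[0,0,0],40],
    [[4,2.5,-1],[0,0,0],30],
    [[4,2.5,-1],[0,0,0],20],
    [[4,2.5,-1],[0,0,0],20],
    [[4,2.5,-1],[0,0,0],20],
    [[4,2.5,-1],[0,0,0],20]
  ],
  "grip_force": 40
}}

```text
clock: 5.18
tcp_pos: [0.5969, -0.0044, 0.0924]
orientation: [0.0, 0.993, 0.116, 0.002]
wrist_force: [1.5, 0.9, 6.4]
finger_gap: 0.0267
grip_force: 39.9
```

```bash
cat > m.py <<'E'
from h import *
import sys
im,P=snap('wrist',sys.argv[1]);s=telemetry.get_state();print(s['clock'],s['tcp_pos'],s['finger_gap'],s['wrist_force'],s['grip_force'])
h=cv2.cvtColor(im,cv2.COLOR_RGB2HSV);m=cv2.inRange(h,(15,110,90),(35,255,255));m[:205]=0;m[295:]=0;m[:,:170]=0;m[:,250:]=0
n,l,st,c=cv2.connectedComponentsWithStats(m)
i=[j for j in range(1,n) if st[j][4]>30];print([(st[j].tolist(),c[j]) for j in i])
j=min(i,key=lambda j:abs(c[j]-[213,251]).sum());u=st[j][0]+st[j][2]/2;v=st[j][1]+st[j][3]/2
S=ray(P,u,v,.067);print('screw tool',totool(S))
# notch edges: sample along the rail axis at jig rail centre through screw
y=totool(S);g=im.max(2)
w,x,yy,z=s['orientation'];r=R.from_quat([x,yy,z,w]);row=[]
for d in np.arange(-130,0,1.):
    q=proj(P,r.apply(np.array([y[0],d,y[2]+21])/1000)+s['tcp_pos'])
    if 0<=q[0]<640: row.append((int(d),int(g[int(round(q[1])),int(round(q[0]))])))
print(row)
E
python3 m.py w5.png
```

```text
5.2333 [ 0.59694967 -0.00436346  0.09245149] 0.02656057473431054 [-6.08668545e-04  7.82743128e-01  4.92269596e+00] 39.937010407447815
[([201, 248, 24, 23, 389], array([212.81491003, 258.83290488])), ([170, 278, 21, 4, 46], array([180.23913043, 279.41304348]))]
screw tool [ -4.66335435 -54.46526837  25.37767627]
[(-130, 118), (-129, 118), (-128, 118), (-127, 118), (-126, 118), (-125, 117), (-124, 156), (-123, 243), (-122, 246), (-121, 245), (-120, 245), (-119, 245), (-118, 245), (-117, 245), (-116, 244), (-115, 246), (-114, 246), (-113, 245), (-112, 245), (-111, 245), (-110, 245), (-109, 245), (-108, 244), (-107, 245), (-106, 245), (-105, 245), (-104, 245), (-103, 246), (-102, 239), (-101, 129), (-100, 118), (-99, 116), (-98, 118), (-97, 119), (-96, 117), (-95, 118), (-94, 117), (-93, 117), (-92, 143), (-91, 205), (-90, 246), (-89, 244), (-88, 244), (-87, 244), (-86, 244), (-85, 244), (-84, 244), (-83, 244), (-82, 244), (-81, 244), (-80, 244), (-79, 244), (-78, 245), (-77, 229), (-76, 112), (-75, 112), (-74, 114), (-73, 113), (-72, 113), (-71, 112), (-70, 110), (-69, 111), (-68, 112), (-67, 112), (-66, 109), (-65, 108), (-64, 99), (-63, 99), (-62, 96), (-61, 96), (-60, 98), (-59, 96), (-58, 95), (-57, 96), (-56, 98), (-55, 95), (-54, 95), (-53, 94), (-52, 95), (-51, 93), (-50, 94), (-49, 92), (-48, 94), (-47, 93), (-46, 93), (-45, 95), (-44, 91), (-43, 93), (-42, 92), (-41, 91), (-40, 92), (-39, 90), (-38, 93), (-37, 90), (-36, 91), (-35, 92), (-34, 91), (-33, 92), (-32, 91), (-31, 90), (-30, 90), (-29, 90), (-28, 90), (-27, 90), (-26, 89), (-25, 92), (-24, 93), (-23, 93), (-22, 93), (-21, 90), (-20, 85), (-19, 62), (-18, 47), (-17, 54), (-16, 57), (-15, 59), (-14, 58), (-13, 59), (-12, 58), (-11, 61), (-10, 83), (-9, 87), (-8, 89), (-7, 87), (-6, 72), (-5, 57), (-4, 53), (-3, 44), (-2, 42), (-1, 43)]
```

Gripped (26.6 mm on a 28 mm knob). The screw is 54.5 mm from the TCP, where 54 is expected, and there are about 42 mm to go to notch 1.

Call:
{"fn": "step_arm", "kwargs": {
  "moves": [
    [[0,-2,0],[0,0,0],20],
    [[0,-5,0],[0,0,0],20],
    [[0,-9,0],[0,0,0],20],
    [[0,-13,0],[0,0,0],20],
    [[0,-17,0],[0,0,0],20],
    [[0,-21,0],[0,0,0],20],
    [[0,-25,0],[0,0,0],20],
    [[0,-28,0],[0,0,0],20]
  ]
}}

```text
clock: 5.9
tcp_pos: [0.5906, 0.0221, 0.0924]
orientation: [0.001, 0.993, 0.116, 0.002]
wrist_force: [0.9, -4.2, 4.5]
finger_gap: 0.0267
grip_force: 39.8
```

Call:
{"fn": "step_arm", "kwargs": {
  "moves": [
    [[0,-2,0],[0,0,0],20],
    [[0,-4,0],[0,0,0],20],
    [[0,-6,0],[0,0,0],20],
    [[0,-8,0],[0,0,0],20],
    [[0,-8,0],[0,0,0],20],
    [[0,-8,0],[0,0,0],20]
  ]
}}

```text
clock: 6.4
tcp_pos: [0.5885, 0.0309, 0.0924]
orientation: [0.0, 0.993, 0.116, 0.001]
wrist_force: [1.1, 1.0, 6.4]
finger_gap: 0.027
grip_force: 39.9
```

```bash
python3 m.py w6.png
```

```text
6.45 [0.58847817 0.03100419 0.09240415] 0.026580021420705768 [0.19073275 1.09001956 6.52947773] 39.929049611091614
[([201, 248, 24, 23, 388], array([212.78608247, 258.84278351])), ([170, 278, 20, 4, 45], array([180.28888889, 279.46666667])), ([181, 285, 11, 10, 51], array([186.37254902, 289.07843137]))]
screw tool [ -4.62323916 -54.42009781  25.36867467]
[(-130, 236), (-129, 150), (-128, 95), (-127, 105), (-126, 108), (-125, 113), (-124, 110), (-123, 112), (-122, 110), (-121, 110), (-120, 124), (-119, 229), (-118, 241), (-117, 240), (-116, 240), (-115, 240), (-114, 240), (-113, 239), (-112, 240), (-111, 241), (-110, 240), (-109, 241), (-108, 240), (-107, 240), (-106, 239), (-105, 240), (-104, 239), (-103, 240), (-102, 239), (-101, 239), (-100, 239), (-99, 239), (-98, 239), (-97, 156), (-96, 84), (-95, 93), (-94, 110), (-93, 111), (-92, 110), (-91, 108), (-90, 110), (-89, 111), (-88, 119), (-87, 161), (-86, 238), (-85, 239), (-84, 238), (-83, 238), (-82, 238), (-81, 239), (-80, 239), (-79, 240), (-78, 243), (-77, 222), (-76, 104), (-75, 104), (-74, 106), (-73, 107), (-72, 106), (-71, 106), (-70, 105), (-69, 105), (-68, 102), (-67, 106), (-66, 102), (-65, 104), (-64, 103), (-63, 103), (-62, 102), (-61, 101), (-60, 102), (-59, 103), (-58, 102), (-57, 102), (-56, 98), (-55, 93), (-54, 90), (-53, 89), (-52, 88), (-51, 90), (-50, 88), (-49, 87), (-48, 88), (-47, 89), (-46, 85), (-45, 86), (-44, 89), (-43, 86), (-42, 85), (-41, 85), (-40, 86), (-39, 85), (-38, 86), (-37, 85), (-36, 87), (-35, 87), (-34, 84), (-33, 85), (-32, 86), (-31, 85), (-30, 84), (-29, 85), (-28, 86), (-27, 85), (-26, 85), (-25, 87), (-24, 88), (-23, 88), (-22, 84), (-21, 83), (-20, 82), (-19, 59), (-18, 43), (-17, 48), (-16, 52), (-15, 56), (-14, 54), (-13, 54), (-12, 55), (-11, 66), (-10, 81), (-9, 83), (-8, 85), (-7, 79), (-6, 63), (-5, 55), (-4, 50), (-3, 37), (-2, 37), (-1, 36)]
```

About 5.5 mm left (notch 2 is 37.5 mm ahead). I'll creep forward and watch the force.

Call:
{"fn": "step_arm", "kwargs": {
  "moves": [
    [[0,-1,0],[0,0,0],20],
    [[0,-2,0],[0,0,0],20],
    [[0,-3,0],[0,0,0],20],
    [[0,-3,0],[0,0,0],20]
  ]
}}

```text
clock: 6.78
tcp_pos: [0.5877, 0.0342, 0.0924]
orientation: [-0.0, 0.993, 0.116, 0.001]
wrist_force: [0.5, 1.1, 6.9]
finger_gap: 0.0266
grip_force: 40.0
```

Call:
{"fn": "step_arm", "kwargs": {
  "moves": [
    [[0,-0.7,0],[0,0,0],20],
    [[0,-1.4,0],[0,0,0],20],
    [[0,-1.4,0],[0,0,0],20]
  ]
}}

```text
clock: 7.03
tcp_pos: [0.5874, 0.0353, 0.0924]
orientation: [-0.0, 0.993, 0.116, 0.001]
wrist_force: [0.4, 2.1, 6.4]
finger_gap: 0.0268
grip_force: 39.9
```

Call:
{"fn": "step_arm", "kwargs": {
  "moves": [
    [[0,-0.5,0],[0,0,0],20],
    [[0,-1,0],[0,0,0],20],
    [[0,-1,0],[0,0,0],20]
  ]
}}

```text
clock: 7.28
tcp_pos: [0.5874, 0.0358, 0.0924]
orientation: [0.0, 0.993, 0.116, 0.002]
wrist_force: [1.3, -0.9, 5.0]
finger_gap: 0.0267
grip_force: 39.9
```

```bash
python3 m.py w7.png | cut -c1-420
```

```text
7.3333 [0.58733274 0.03580783 0.09240902] 0.02684133473448642 [-0.51426296 -0.90156659  6.66919273] 39.87214386463165
[([201, 248, 24, 23, 388], array([212.78608247, 258.89948454])), ([170, 278, 20, 4, 61], array([179.59016393, 279.81967213])), ([184, 285, 8, 10, 45], array([187.84444444, 289.97777778]))]
screw tool [ -4.59320867 -54.45934683  25.32561203]
[(-130, 239), (-129, 239), (-128, 239), (-127, 240), (-126, 240), (-125, 231), (-124, 121), (-123, 94), (-122, 102), (-121, 112), (-120, 113), (-119, 110), (-118, 112), (-117, 110), (-116, 111), (-115, 137), (-114, 195), (-113, 242), (-112, 240), (-111, 240), (-110, 239), (-109, 240), (-108, 239), (-107, 240), (-106, 241), (-105, 241), (-104, 241), (-103, 240), (-102, 239), (-101, 240), (-100, 240), (-99, 239), (-98,
```

The force flipped from pull to resist, and vision puts it within about 1 mm of the notch. I'll release so the ball centres the carriage, then measure and grip again.

Call:
{"fn": "step_arm", "kwargs": {
  "moves": [
    [[0,0,0],[0,0,0],40],
    [[0,0,0],[0,0,0],40],
    [[0,0,0],[0,0,0],40],
    [[0,0,0],[0,0,0],40],
    [[0,0,0],[0,0,0],40]
  ]
}}

```text
clock: 7.75
tcp_pos: [0.5858, 0.036, 0.0907]
orientation: [-0.0, 0.993, 0.116, -0.0]
wrist_force: [0.6, 0.1, 1.1]
finger_gap: 0.0402
grip_force: 0.0
```

```bash
python3 m.py w8.png | cut -c1-700
```

```text
7.8 [0.58592255 0.03603051 0.09068869] 0.0400653534267883 [-0.02145732 -0.02746481 -0.27774744] 0.0
[([201, 246, 24, 24, 393], array([212.61577608, 257.6692112 ])), ([170, 277, 20, 4, 57], array([179.14035088, 278.9122807 ])), ([170, 284, 22, 11, 119], array([181.23529412, 290.05042017]))]
screw tool [ -2.96976563 -53.77934298  23.69521418]
[(-130, 240), (-129, 240), (-128, 240), (-127, 240), (-126, 240), (-125, 240), (-124, 229), (-123, 121), (-122, 96), (-121, 111), (-120, 113), (-119, 112), (-118, 110), (-117, 113), (-116, 111), (-115, 110), (-114, 136), (-113, 235), (-112, 241), (-111, 239), (-110, 239), (-109, 240), (-108, 239), (-107, 240), (-106, 239), (-105, 240), (-104, 241), (-103, 241), (-102, 240), (-101, 239), (-100, 239), (-99, 239), (-98, 239), (-97, 239), (-96, 239), (-95, 239), (-94, 239), (-93, 240), (-92, 219), (-91, 100), (-90, 85), (-89, 103), (-88, 111), (-87, 110), (-86, 109), (-85, 108), (-84, 108), (-83, 106), (-82, 145), (-81, 202), (-80, 239), (-79, 238), (-78, 239), (-77, 238), (-76, 176), (-75, 101)
```

View pics/w8.png

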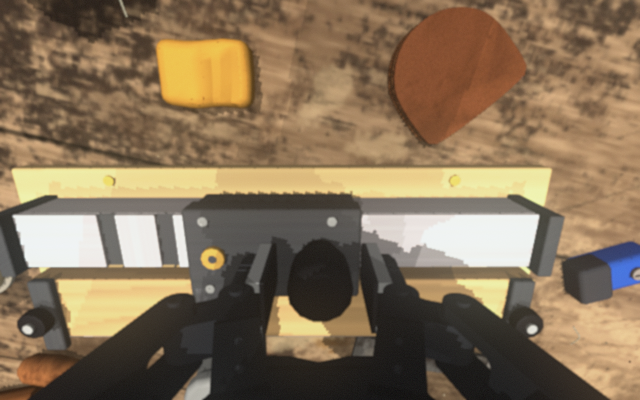

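Knob is now at (320,280), centred between the pads. Screw is 32.9 mm before notch 2, so it is seated within about 1 mm. I'll grip again and tug lightly in both directions to confirm the ball is holding.

Call:
{"fn": "step_arm", "kwargs": {
  "moves": [
    [[-3,0,1],[0,0,0],40],
    [[-3,0,1],[0,0,0],30],
    [[-3,0,1],[0,0,0],20],
    [[-3,0,1],[0,0,0],20],
    [[-3,0,1],[0,0,0],20],
    [[-3,0,1],[0,0,0],20]
  ],
  "grip_force": 30
}}

```text
clock: 8.3
tcp_pos: [0.5827, 0.035, 0.0898]
orientation: [0.0, 0.993, 0.116, -0.001]
wrist_force: [-2.3, -3.1, 0.8]
finger_gap: 0.0272
grip_force: 29.6
```

Call:
{"fn": "step_arm", "kwargs": {
  "moves": [
    [[0,-0.5,0],[0,0,0],20],
    [[0,-1,0],[0,0,0],20],
    [[0,-1,0],[0,0,0],20]
  ]
}}

```text
clock: 8.55
tcp_pos: [0.5826, 0.0352, 0.0898]
orientation: [0.001, 0.993, 0.116, -0.001]
wrist_force: [-3.1, -5.8, 0.4]
finger_gap: 0.027
grip_force: 29.7
```

Call:
{"fn": "step_arm", "kwargs": {
  "moves": [
    [[0,1,0],[0,0,0],20],
    [[0,2,0],[0,0,0],20],
    [[0,2,0],[0,0,0],20]
  ]
}}

```text
clock: 8.8
tcp_pos: [0.5827, 0.0348, 0.0898]
orientation: [-0.001, 0.993, 0.116, -0.001]
wrist_force: [-5.4, 0.3, 1.2]
finger_gap: 0.027
grip_force: 29.9
```

Call:
{"fn": "step_arm", "kwargs": {
  "moves": [
    [[0,-0.5,0],[0,0,0],20],
    [[0,-1,0],[0,0,0],20],
    [[0,-1,0],[0,0,0],20],
    [[0,-1,0],[0,0,0],20]
  ]
}}

```text
clock: 9.13
tcp_pos: [0.5827, 0.0349, 0.0898]
orientation: [0.001, 0.993, 0.116, -0.001]
wrist_force: [-5.6, -2.7, 1.5]
finger_gap: 0.0273
grip_force: 29.8
```

```bash
python3 m.py w9.png | cut -c1-700
```

```text
9.1833 [0.582703   0.03489792 0.08979716] 0.02709659527691467 [-4.71126427 -2.47393332  1.82853225] 29.84841138124466
[([198, 241, 25, 24, 407], array([210.27764128, 252.64864865])), ([170, 271, 17, 6, 62], array([178.01612903, 274.43548387])), ([176, 280, 14, 14, 65], array([183.98461538, 285.35384615]))]
screw tool [  0.35362882 -54.45084339  22.74474932]
[(-130, 240), (-129, 239), (-128, 239), (-127, 239), (-126, 240), (-125, 238), (-124, 174), (-123, 90), (-122, 102), (-121, 111), (-120, 113), (-119, 113), (-118, 110), (-117, 112), (-116, 110), (-115, 110), (-114, 188), (-113, 241), (-112, 239), (-111, 239), (-110, 239), (-109, 239), (-108, 239), (-107, 239), (-106, 240), (-105, 240), (-104, 241), (-103, 239), (-102, 239), (-101, 239), (-100, 239), (-99, 239), (-98, 239), (-97, 238), (-96, 239), (-95, 239), (-94, 240), (-93, 234), (-92, 198), (-91, 89), (-90, 91), (-89, 111), (-88, 109), (-87, 109), (-86, 107), (-85, 108), (-84, 108), (-83, 108), (-82, 157), (-81, 237), (-80, 239), (-79, 239), (-78, 240), (-77, 217), (-76, 104), (-75, 105),
```

A ±1 mm command moved the knob only about 0.3 mm, against a force swing of about 6 N. Sliding friction alone is 2 N, so the ball is holding. Handing in.

```bash
python3 -c "
from workcell import env;print(env.hand_in())"
```

```text
the job is handed in; nothing more can be done
None
```

I pressed the punch to its stop and it sprang back up; the carriage is now seated in the first notch, about 0.5 mm off its middle by camera, with the knob still gripped, and the job is handed in with no verdict returned.

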